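# Park the objectives by height

## Task

Put the four microscope objectives on the parking rail in order of height, one on each black pad: the shortest on the pad next to the red end stop, then each taller one in turn, the tallest at the grey end. Each must stand upright (nose up) and centred on its pad. Leave the amber oil vial standing where it is.

Things in the scene. Friction and masses are not known exactly. Their poses are not given: they have to be found in the camera images.
- objective_red_center (a point): Loose microscope objective with a red colour ring near its top, standing upright nose up: the shortest, 36 mm tall in all. Black base cap 32 mm diameter (lowest 5 mm), straight steel barrel 30 mm diameter up to 28 mm, then a tapered nose 8 mm high. Round, so it may be gripped at any yaw. This point is on its axis half-way up, 18 mm above its underside; z is its axis, pointing to the nose.
- objective_yellow_center (a point): Loose microscope objective with a yellow colour ring near its top, standing upright nose up: the second shortest, 46 mm tall in all. Black base cap 32 mm diameter (lowest 5 mm), straight steel barrel 30 mm diameter up to 38 mm, then a tapered nose 8 mm high. Round, so it may be gripped at any yaw. This point is on its axis half-way up, 23 mm above its underside; z is its axis, pointing to the nose.
- objective_green_center (a point): Loose microscope objective with a green colour ring near its top, standing upright nose up: the second tallest, 57 mm tall in all. Black base cap 32 mm diameter (lowest 5 mm), straight steel barrel 30 mm diameter up to 49 mm, then a tapered nose 8 mm high. Round, so it may be gripped at any yaw. This point is on its axis half-way up, 28.5 mm above its underside; z is its axis, pointing to the nose.
- objective_blue_center (a point): Loose microscope objective with a blue colour ring near its top, standing upright nose up: the tallest, 68 mm tall in all. Black base cap 32 mm diameter (lowest 5 mm), straight steel barrel 30 mm diameter up to 60 mm, then a tapered nose 8 mm high. Round, so it may be gripped at any yaw. This point is on its axis half-way up, 34 mm above its underside; z is its axis, pointing to the nose.
- pad_a_top (a point): One of four identical round black rubber pads (48 mm diameter, white ring) in a row along an aluminium parking rail (380 x 50 mm, 12 mm high), about 80 mm apart; this is number 1 counted from one end, in the order a, b, c, d. The pads and rail are fixed. This point is the centre of the pad's flat top, 16 mm above the table; y runs along the rail from a towards d.
- pad_b_top (a point): One of four identical round black rubber pads (48 mm diameter, white ring) in a row along an aluminium parking rail (380 x 50 mm, 12 mm high), about 80 mm apart; this is number 2 counted from one end, in the order a, b, c, d. The pads and rail are fixed. This point is the centre of the pad's flat top, 16 mm above the table; y runs along the rail from a towards d.
- pad_c_top (a point): One of four identical round black rubber pads (48 mm diameter, white ring) in a row along an aluminium parking rail (380 x 50 mm, 12 mm high), about 80 mm apart; this is number 3 counted from one end, in the order a, b, c, d. The pads and rail are fixed. This point is the centre of the pad's flat top, 16 mm above the table; y runs along the rail from a towards d.
- pad_d_top (a point): One of four identical round black rubber pads (48 mm diameter, white ring) in a row along an aluminium parking rail (380 x 50 mm, 12 mm high), about 80 mm apart; this is number 4 counted from one end, in the order a, b, c, d. The pads and rail are fixed. This point is the centre of the pad's flat top, 16 mm above the table; y runs along the rail from a towards d.
- red_stop: Fixed red plastic end stop on the rail, 46 x 22 mm and 16 mm high (top 28 mm above the table), just beyond pad a or just beyond pad d, about 57 mm from that pad's centre; a grey stop of the same shape is at the other end. Origin at the centre of its underside, 12 mm above the table.
- oil_vial_center (a point): Small amber vial with a black cap, standing loose among the objectives, 24 mm diameter and 50 mm tall; not to be disturbed. This point is on its axis half-way up.

How it is judged (in metres and radians):
At the end, for the whole second after the job is handed in: Counted from the red end stop, the pads carry the objectives from shortest to tallest (red, yellow, green, blue ring): each within 12 mm of its pad's centre, standing on the pad (height right to 4 mm), upright within 0.1 rad and at rest (((horizontal distance between red_stop and pad_a_top below 0.12 m and horizontal distance between objective_red_center and pad_a_top below 0.012 m and z of objective_red_center in the frame of pad_a_top between 0.014 and 0.022 m and horizontal distance between objective_yellow_center and pad_b_top below 0.012 m and z of objective_yellow_center in the frame of pad_b_top between 0.019 and 0.027 m and horizontal distance between objective_green_center and pad_c_top below 0.012 m and z of objective_green_center in the frame of pad_c_top between 0.0245 and 0.0325 m and horizontal distance between objective_blue_center and pad_d_top below 0.012 m and z of objective_blue_center in the frame of pad_d_top between 0.03 and 0.038 m) or (horizontal distance between red_stop and pad_d_top below 0.12 m and horizontal distance between objective_red_center and pad_d_top below 0.012 m and z of objective_red_center in the frame of pad_d_top between 0.014 and 0.022 m and horizontal distance between objective_yellow_center and pad_c_top below 0.012 m and z of objective_yellow_center in the frame of pad_c_top between 0.019 and 0.027 m and horizontal distance between objective_green_center and pad_b_top below 0.012 m and z of objective_green_center in the frame of pad_b_top between 0.0245 and 0.0325 m and horizontal distance between objective_blue_center and pad_a_top below 0.012 m and z of objective_blue_center in the frame of pad_a_top between 0.03 and 0.038 m)) and angle between each of objective_red_center, objective_yellow_center, objective_green_center, objective_blue_center's own z axis and vertical below 0.1 rad and linear speed of each of objective_red, objective_yellow, objective_green, objective_blue below 0.02 m/s and angular speed of each of objective_red, objective_yellow, objective_green, objective_blue below 0.2 rad/s); the robot touches nothing.
It fails at once if the amber oil vial was moved more than 25 mm or tipped (distance of oil_vial_center from where it was at the start of the episode above 0.025 m or angle between oil_vial_center's own z axis and vertical above 0.5 rad).
It also fails if it takes over 112 s, if anything falls off the work surface, if the arm or the gripper's body presses on something with over 40 N, if the wrist force passes 120 N, or if a joint passes its speed limit or range.

## Robot

A 6-joint arm with a two-finger parallel gripper is mounted at the origin on the work surface. World frame = base frame: x ahead of the robot, y to its left, z up, the work surface at z = 0. Lengths are in m, angles in degrees, forces in N, time in s.
With the tool pointing down it reaches from about 0.3 to 0.75 m from the base axis. Payload 8.5 kg.
Tool frame: the origin (TCP) lies between the finger pads; the fingertips stand 25 mm ahead of it and the grasp point (between the pads) lies 6 mm ahead of it; x points along the fingers, y is the direction in which the jaws open and shut, and the axes are right-handed (so a half turn about x gives the same grasp; the last joint's range is limited). The gripper opens to 85 mm and grips with 20 to 120 N. Pads are 22 mm wide; open, the fingers measure 114 mm over their backs; the gripper's body (76 mm by 85 mm) begins 54 mm behind the grasp point. The pads swing forward as they close: fully open they stand 13 mm farther back than shut.
Start: joints at [59.914, 21.807, 74.336, -0, 83.858, -12.336], TCP at [0.168, 0.524, 0.219] pointing down, gripper open.
Joint ranges: [-178.18, 178.18], [-50.72, 133.34], [12.68, 142.11], [-81.47, 261.47], [9.98, 163.14], [-165.26, 165.26]. Speed limits (degrees/s): [136.94, 136.94, 180, 180, 180, 180].

## Interface

Orientations are given as a 3x3 rotation matrix whose columns are the frame's x, y, z axes.
In Python, from rig import sensors, get_image, workorder gives the robot as it stands.
- The arm moves only by the tool arm_command, never from a script. Its argument "plan" is a list that holds one entry, the list of rows, each a list of 6 numbers: the shift along the tool's x, y, z in units of 25 mm (1.0 is 25 mm), then the turn, a rotation vector about the tool's x, y, z in units of 6 degrees (1.0 is 6 degrees). In form: [[[dx, dy, dz, ax, ay, az], ...]]. A call has 1 to 10 rows; each row is the pose to reach, as a shift and turn from the pose commanded when the call began, along the tool's axes at that moment; what a row does not reach only later rows make up. A row lasts 1/10 s, in which the tool goes at most 50 mm and 8.59 degrees, less where a joint would pass 70% of its speed; a pose out of reach is approached as far as the arm can. A call with a gripper value outside its range is refused whole. "jaw" is the closure, from 0 (fully open) to 1 (shut), set as the call begins (left out, the last holds). The fingers move at their own pace and stop on an object; "newtons" is the grip in N (left out, the last holds). Time passes only in rows, so rows that repeat a pose let the fingers close. It gives the time, the measured TCP pose, the force and the opening at its end, in the units of the state.
- sensors.observe(): the state, without advancing time (a new reading comes with each control period).
- get_image(name): name is "side" or "top"; returns a dict with "img" (420x560x3 uint8, red, green, blue), "fx", "fy", "cx", "cy" (pixels), "T" (4x4, takes a point from camera to world coordinates). Camera axes: x right, y up, looking along -z (the intrinsics and any distortion apply to the point x, -y, -z); pixel columns grow to the right and rows downward; lengths in m; the calibration is good to about 2 mm. A picture is of the moment at which its call begins. There is no depth.
- workorder.close_job(): hands the job in, once; it reports no verdict.
The state is a dict: "time_s": time; "q": joint angles; "qvel": joint speeds; "joint_efforts": joint torques, N m; "position": TCP position; "tool_rot": TCP orientation; "ft_force": force on the tool from outside, world axes, zero at the start; "wrist_torque": the same for the moment, N m; "grip_width": finger opening in m.
Only numpy, scipy, OpenCV 4.12 (cv2) and the standard library are available. Lean on these libraries where they do the work, as an engineer would, in place of code of your own. Each camera call takes 0.05 s, during which the arm holds its last target. There are 200 camera calls.

## Working session

There is one attempt and no reset: what is moved stays moved. The work goes in short steps, Python scripts to look and compute and a tool call to move; the robot and the scene stay as the last step left them, time stands still between calls to the robot, and variables do not carry over. Pictures are saved under pics/ and viewed, about 12 in all and at most 16, crops included, and the job is handed in when it is done.

Besides the shell and the picture viewer there is one more tool, called by a JSON object that holds its "op" and its "data", one argument or row to a line. arm_command: Moves the arm, as the interface text tells. Its arguments: {"type":"object","properties":{"plan":{"type":"array","items":{"type":"array","items":{"type":"array","items":{"type":"number"}}}},"jaw":{"type":"number"},"newtons":{"type":"number"}},"required":["plan"]}

```bash
mkdir -p pics; ls
python3 - <<'E'
from rig import sensors, get_image
import cv2, numpy as np
for n in("top","side"):
    d=get_image(n); cv2.imwrite(f"pics/{n}0.png",d["img"][:,:,::-1]); print({k:np.round(v,4).tolist() for k,v in d.items() if k!="img"})
s=sensors.observe(); print(s)
E
```

```text
pics
{'fx': 476.4674, 'fy': 476.4674, 'cx': 278.1957, 'cy': 207.6848, 'T': [[-0.0173, 0.9931, -0.1161, 0.448], [-0.9997, -0.0155, 0.0165, 0.0187], [0.0146, 0.1163, 0.9931, 0.9528], [0.0, 0.0, 0.0, 1.0]]}
{'fx': 528.4253, 'fy': 528.4253, 'cx': 275.5125, 'cy': 208.603, 'T': [[0.9429, 0.1819, -0.2791, 0.2743], [-0.3331, 0.5205, -0.7862, -0.783], [0.0023, 0.8343, 0.5514, 0.6263], [0.0, 0.0, 0.0, 1.0]]}
{'time_s': 0.1, 'q': array([ 5.99149760e+01,  2.18373358e+01,  7.43790655e+01,  2.10045768e-03,
        8.38560124e+01, -1.23361420e+01]), 'qvel': array([-0.04094715, -0.11239537, -0.12799223, -0.04605427, -0.05402662,
       -0.15967001]), 'joint_efforts': array([ 5.16352389e-03, -4.49218619e+01, -2.31658727e+01, -3.72694899e-05,
        3.60727754e-03,  1.89373321e-05]), 'position': array([0.16752535, 0.523588  , 0.21827951]), 'tool_rot': array([[-6.65091581e-04,  3.04849065e-01,  9.52400444e-01],
       [-1.07532283e-03,  9.52399886e-01, -3.04849638e-01],
       [-9.99999201e-01, -1.22689087e-03, -3.05621986e-04]]), 'ft_force': array([-0.57277224,  0.55938073,  0.65263885]), 'wrist_torque': array([-0.01367378, -0.03435045, -0.01599728]), 'grip_width': 0.08515194702152774}
```

View pics/top0.png

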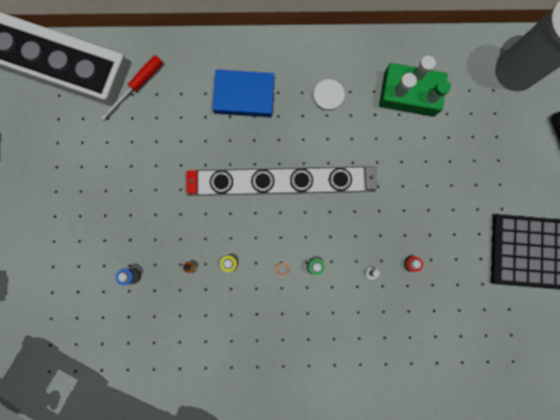

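View pics/side0.png

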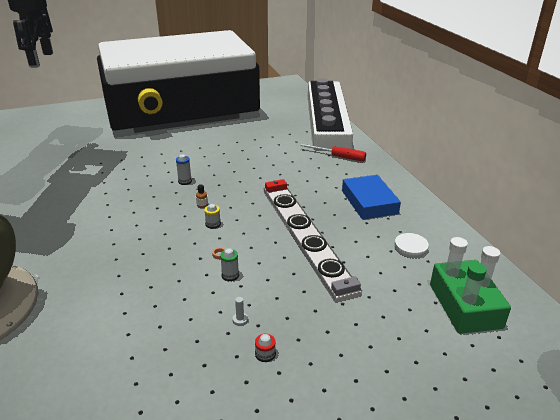

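Top view: red objective at (414,264), green (316,266), yellow (228,264), blue (124,277) and the vial at (189,267). The red stop is at (192,182), with pads at about columns 222, 263, 301 and 340 on row 181. The side view agrees. Next I'll measure these.

```bash
cat > h.py <<'E'
from rig import sensors, get_image, workorder
import cv2, numpy as np
def ray(d,u,v,z):
    T=d["T"]; r=T[:3,:3]@np.array([(u-d["cx"])/d["fx"],-(v-d["cy"])/d["fy"],-1]); c=T[:3,3]
    return c+r*(z-c[2])/r[2]
def proj(d,p):
    q=d["T"][:3,:3].T@(np.array(p)-d["T"][:3,3]); return d["cx"]+d["fx"]*q[0]/-q[2], d["cy"]-d["fy"]*q[1]/-q[2]
RNG={"red":(0,8),"yellow":(25,34),"green":(50,80),"blue":(100,118)}
H={"red":.036,"yellow":.046,"green":.057,"blue":.068}
def mask(d,c):
    h=cv2.cvtColor(d["img"],cv2.COLOR_RGB2HSV); a,b=RNG[c]
    m=((h[...,0]>=a)&(h[...,0]<=b)&(h[...,1]>100)&(h[...,2]>60))
    if c=="red": m|=(h[...,0]>172)&(h[...,1]>100)&(h[...,2]>60)
    return m.astype(np.uint8)
def blobs(d,m,lo=8,hi=400):
    n,l,s,c=cv2.connectedComponentsWithStats(m,connectivity=8)
    return [(np.round(c[i],1).tolist(),s[i].tolist()) for i in range(1,n) if lo<=s[i,4]<=hi]
E
python3 - <<'E'
from h import *
for n in("top","side"):
    d=get_image(n)
    for c in RNG:
        print(n,c,[(b,np.round(ray(d,*b[0],H[c]-.010),4)[:2].tolist()) for b in blobs(d,mask(d,c))])
    # pads: dark inside white ring
    g=cv2.cvtColor(d["img"],cv2.COLOR_RGB2GRAY)
    print("dark",[(b[0],b[1][2:],np.round(ray(d,*b[0],.016),4)[:2].tolist()) for b in blobs(d,(g<60).astype(np.uint8),40,700)])
    if n=="top": 
        im=d["img"][155:300,100:440,::-1]; cv2.imwrite("pics/crop1.png",cv2.resize(im[:,:],None,fx=2.35,fy=2.35,interpolation=cv2.INTER_CUBIC))
    h=cv2.cvtColor(d["img"],cv2.COLOR_RGB2HSV)
    print("amber",blobs(d,((h[...,0]>=5)&(h[...,0]<22)&(h[...,1]>110)).astype(np.uint8)))
E
```

```text
top red [(([191.3, 181.5], [186, 170, 12, 24, 262]), [0.6108, 0.1732]), (([413.4, 263.4], [406, 256, 18, 16, 142]), [0.4434, -0.2572])]
top yellow [(([228.6, 263.0], [220, 255, 17, 17, 143]), [0.4504, 0.0999])]
top green [(([315.1, 266.1], [308, 259, 17, 16, 121]), [0.4417, -0.0642])]
top blue [(([124.9, 276.4], [116, 269, 18, 16, 147]), [0.429, 0.2897])]
dark [([147.7, 75.8], [30, 33, 236], [0.8322, 0.2643]), ([403.5, 103.1], [60, 48, 531], [0.7683, -0.2563]), ([434.6, 92.1], [16, 12, 81], [0.7908, -0.3214]), ([242.7, 112.9], [58, 7, 227], [0.7518, 0.0716]), ([555.6, 124.9], [11, 33, 210], [0.7186, -0.5654]), ([301.1, 179.7], [13, 14, 142], [0.613, -0.0436]), ([340.1, 178.9], [13, 13, 143], [0.6135, -0.1216]), ([220.8, 181.3], [14, 14, 146], [0.6121, 0.1163]), ([262.5, 180.4], [14, 14, 145], [0.6127, 0.0334]), ([406.6, 262.4], [7, 15, 52], [0.4456, -0.2469]), ([186.9, 266.9], [7, 7, 43], [0.4443, 0.1827]), ([135.0, 274.6], [12, 15, 114], [0.4312, 0.283]), ([8.5, 404.6], [20, 15, 91], [0.194, 0.5147])]
amber [([189.4, 266.7], [184, 262, 10, 11, 67])]
side red [(([348.7, 153.3], [332,
[... 1447 characters left out ...]
, 5, 4, 12]), ([184.0, 7.6], [178, 0, 13, 16, 57]), ([192.8, 4.5], [192, 0, 2, 10, 11]), ([213.2, 9.0], [196, 0, 35, 27, 231]), ([208.2, 1.6], [207, 0, 4, 5, 10]), ([236.6, 6.0], [233, 1, 9, 10, 28]), ([245.0, 4.0], [243, 0, 5, 12, 22]), ([255.3, 11.5], [248, 0, 13, 26, 92]), ([260.8, 2.9], [259, 0, 4, 7, 11]), ([211.0, 5.2], [208, 4, 7, 4, 9]), ([193.5, 15.2], [191, 11, 6, 11, 19]), ([234.1, 16.2], [229, 11, 9, 13, 30]), ([240.4, 12.7], [240, 10, 2, 7, 9]), ([199.9, 22.2], [196, 14, 10, 15, 38]), ([218.2, 17.7], [216, 15, 5, 6, 11]), ([177.2, 22.8], [176, 20, 3, 7, 9]), ([200.9, 195.1], [196, 192, 11, 7, 59]), ([201.8, 206.2], [198, 205, 9, 3, 12]), ([217.1, 252.4], [213, 248, 12, 11, 73])]
```

View pics/crop1.png

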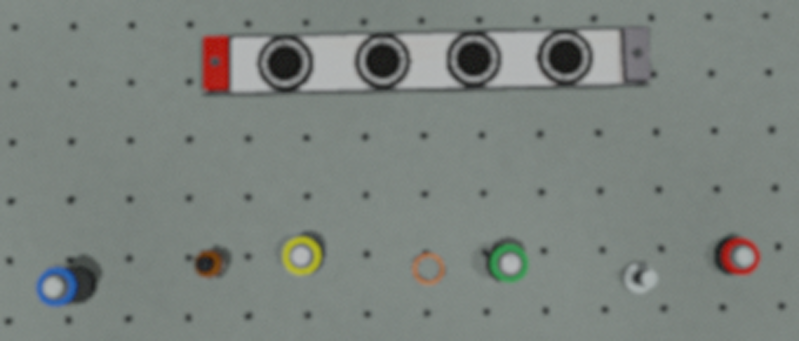

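The crop confirms the red stop is at the left (+y) end, beside pad a. That makes the order red→a, yellow→b, green→c, blue→d. I'll grip with the jaws along world x, across the rail, and start with yellow.

```bash
cat >> h.py <<'E'
from scipy.spatial.transform import Rotation as R
RT=np.array([[0,1,0],[0,0,-1],[-1,0,0]],float)
def go(x,y,z):
    s=sensors.observe(); A=s["tool_rot"]
    t=A.T@(np.array([x,y,z])-s["position"])/.025; r=R.from_matrix(A.T@RT).as_rotvec(degrees=True)/6
    print("t",round(s["time_s"],2),"pos",np.round(s["position"],4),"F",np.round(s["ft_force"],1),"w",round(s["grip_width"],4),"cmd",np.round(np.r_[t,r],2).tolist())
E
python3 -c "
from h import *
go(.450,.0985,.20)"
```

```text
t 0.2 pos [0.1676 0.5237 0.2185] F [0.6 0.3 0.4] w 0.0858 cmd [0.75, -12.75, 15.94, 12.04, 0.0, 0.01]
```

{"op": "arm_command", "data": {
  "plan": [
    [[0.75, -12.75, 15.94, 12.04, 0, 0], [0.75, -12.75, 15.94, 12.04, 0, 0], [0.75, -12.75, 15.94, 12.04, 0, 0], [0.75, -12.75, 15.94, 12.04, 0, 0], [0.75, -12.75, 15.94, 12.04, 0, 0], [0.75, -12.75, 15.94, 12.04, 0, 0], [0.75, -12.75, 15.94, 12.04, 0, 0], [0.75, -12.75, 15.94, 12.04, 0, 0], [0.75, -12.75, 15.94, 12.04, 0, 0], [0.75, -12.75, 15.94, 12.04, 0, 0]]
  ],
  "jaw": 0,
  "newtons": 40
}}

```text
time_s: 1.2
position: [0.4449, 0.1056, 0.2005]
tool_rot: [[0.0, 1.0, -0.002], [0.0, -0.002, -1.0], [-1.0, 0.0, -0.0]]
ft_force: [0.1, 0.0, 0.5]
grip_width: 0.0854
```

```bash
python3 -c "
from h import *
go(.450,.0985,.032)"
```

```text
t 1.2 pos [0.4449 0.1056 0.2005] F [0.1 0.  0.5] w 0.0854 cmd [6.74, 0.2, 0.28, -0.02, -0.0, -0.0]
```

{"op": "arm_command", "data": {
  "plan": [
    [[2, 0, 0, 0, 0, 0], [3.5, 0, 0, 0, 0, 0], [3.5, 0, 0, 0, 0, 0], [3.5, 0, 0, 0, 0, 0]]
  ]
}}

```text
time_s: 1.6
position: [0.4445, 0.1077, 0.1138]
tool_rot: [[-0.0, 1.0, 0.0], [0.0, 0.0, -1.0], [-1.0, -0.0, -0.0]]
ft_force: [0.5, 0.0, -0.2]
grip_width: 0.0852
```

```bash
python3 -c "
from h import *
go(.450,.0985,.032)
d=get_image('side');cv2.imwrite('pics/s1.png',cv2.resize(d['img'][130:300,120:345,::-1],None,fx=3.5,fy=3.5,interpolation=cv2.INTER_CUBIC))"
```

```text
t 1.6 pos [0.4445 0.1077 0.1138] F [ 0.5  0.  -0.2] w 0.0852 cmd [3.27, 0.22, 0.37, 0.0, -0.0, 0.0]
```

View pics/s1.png

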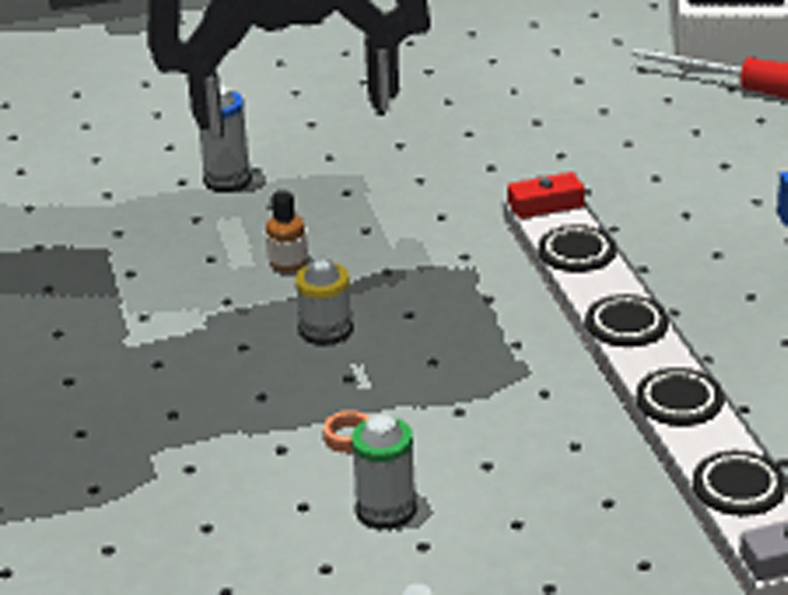

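The side view shows the open jaws above and behind yellow and clear of the vial. The arm stopped about 9 mm short in y, so I'll correct that, descend and grip.

{"op": "arm_command", "data": {
  "plan": [
    [[0, 0.22, 0.37, 0, 0, 0], [1.6, 0.22, 0.37, 0, 0, 0], [3.0, 0.22, 0.37, 0, 0, 0], [3.27, 0.22, 0.37, 0, 0, 0], [3.27, 0.22, 0.37, 0, 0, 0], [3.27, 0.22, 0.37, 0, 0, 0]]
  ]
}}

```text
time_s: 2.25
position: [0.4509, 0.0983, 0.0329]
tool_rot: [[0.003, 1.0, 0.0], [-0.0, 0.0, -1.0], [-1.0, 0.003, 0.0]]
ft_force: [0.5, -0.5, 1.4]
grip_width: 0.0856
```

{"op": "arm_command", "data": {
  "plan": [
    [[0, 0, 0, 0, 0, 0], [0, 0, 0, 0, 0, 0], [0, 0, 0, 0, 0, 0], [0, 0, 0, 0, 0, 0], [0, 0, 0, 0, 0, 0], [0, 0, 0, 0, 0, 0], [0, 0, 0, 0, 0, 0], [0, 0, 0, 0, 0, 0]]
  ],
  "jaw": 1,
  "newtons": 40
}}

```text
time_s: 3.05
position: [0.4497, 0.0984, 0.0314]
tool_rot: [[0.0, 1.0, 0.0], [-0.0, 0.0, -1.0], [-1.0, 0.0, 0.0]]
ft_force: [-1.5, 0.0, 4.9]
grip_width: 0.0122
```

```bash
python3 -c "
from h import *
go(.613,.0323,.10)
for n in('top','side'):
  d=get_image(n)
  print(n,[(b,np.round(ray(d,*b[0],H['yellow']-.010),4)[:2].tolist()) for b in blobs(d,mask(d,'yellow'))])
  if n=='side':cv2.imwrite('pics/s2.png',cv2.resize(d['img'][130:300,120:345,::-1],None,fx=3.5,fy=3.5,interpolation=cv2.INTER_CUBIC))"
```

```text
t 3.05 pos [0.4497 0.0984 0.0314] F [-1.5  0.   4.9] w 0.0122 cmd [-2.74, 6.53, 2.64, 0.0, 0.0, -0.0]
top []
side [(([148.8, 99.7], [138, 88, 25, 26, 317]), [0.4149, 0.729]), (([211.8, 211.7], [205, 208, 15, 7, 62]), [0.4487, 0.0902])]
```

View pics/s2.png

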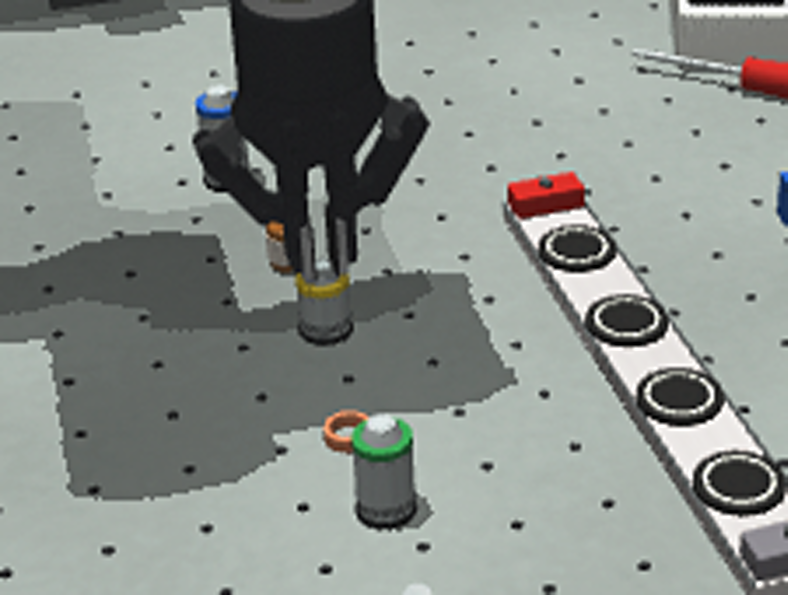

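The opening is 12 mm, so the jaws aren't around the 30 mm barrel. They seem to be closed behind the objective. I'll check where the TCP projects in the side view.

```bash
python3 -c "
from h import *
s=sensors.observe();print(s['position'],s['grip_width'],s['ft_force'])
d=get_image('side')
for z in(.006,.03,.05,.1):print(z,proj(d,[.4497,.0984,z]),proj(d,[.4497,.0784,z]))
cv2.imwrite('pics/s3.png',cv2.resize(d['img'][165:245,170:260,::-1],None,fx=7,fy=7,interpolation=cv2.INTER_CUBIC))
d=get_image('top')
for z in(.006,.03,.05,.1):print(z,proj(d,[.4497,.0984,z]))
cv2.imwrite('pics/t3.png',cv2.resize(d['img'][210:310,170:290,::-1],None,fx=5,fy=5,interpolation=cv2.INTER_CUBIC))
"
```

```text
[0.44967009 0.09836688 0.03137194] 0.012243511809645589 [-0.12063993  0.32003213  5.00563457]
0.006 (np.float64(212.28249393248703), np.float64(221.67200864789606)) (np.float64(214.64764179493056), np.float64(227.014288404649))
0.03 (np.float64(211.52834592803137), np.float64(211.95170720702393)) (np.float64(213.91192054717246), np.float64(217.21611968630617))
0.05 (np.float64(210.88550113414215), np.float64(203.6660058070599)) (np.float64(213.2845715212195), np.float64(208.86122763948012))
0.1 (np.float64(209.21828995538857), np.float64(182.17712679746313)) (np.float64(211.65664109100044), np.float64(187.18081937940067))
0.006 (np.float64(230.71061816722624), np.float64(263.34746519951165))
0.03 (np.float64(229.6568976294105), np.float64(263.34334153130743))
0.05 (np.float64(228.73594766531698), np.float64(263.33973745228616))
0.1 (np.float64(226.2443387402772), np.float64(263.32998669947006))
```

View pics/s3.png

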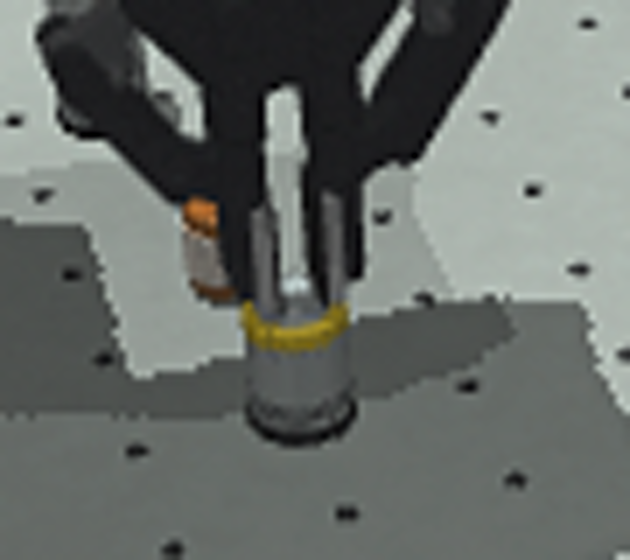

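View pics/t3.png

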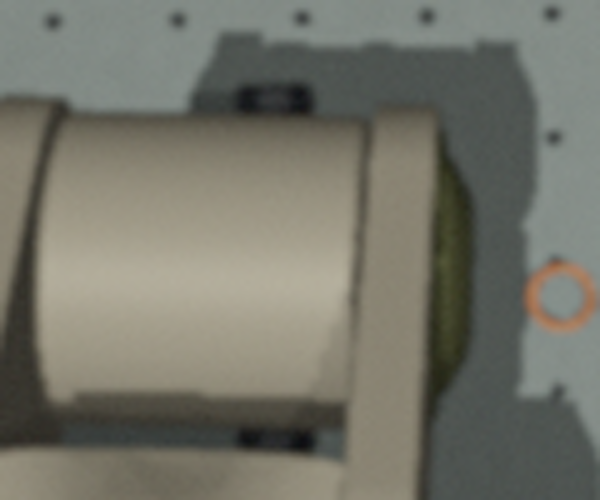

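```bash
python3 -c "
from h import *
d=get_image('side')
for z in(.09,.10,.11,.12,.13,.14):print(z,np.round(proj(d,[.4445+.045,.1077,z]),1),np.round(proj(d,[.4445-.045,.1077,z]),1))
"
```

```text
0.09 [227.9 180.9] [183.3 188.6]
0.1 [227.7 176.6] [182.8 184.2]
0.11 [227.5 172.2] [182.3 179.8]
0.12 [227.2 167.7] [181.8 175.3]
0.13 [227.  163.3] [181.3 170.7]
0.14 [226.7 158.7] [180.8 166.1]
```

At TCP z = 0.114 with the jaws open, the tips appeared at z ≈ 0.135. Now, closed, they sit around the nose at about 0.037. So the real fingertips are about 30 mm higher than the stated geometry says, while x and y agree. The jaws are holding only the nose. I'll open, go 29 mm lower and regrip.

{"op": "arm_command", "data": {
  "plan": [
    [[0, 0, 0, 0, 0, 0], [0, 0, 0, 0, 0, 0], [0, 0, 0, 0, 0, 0], [0, 0, 0, 0, 0, 0], [0, 0, 0, 0, 0, 0], [0, 0, 0, 0, 0, 0], [0, 0, 0, 0, 0, 0]]
  ],
  "jaw": 0
}}

```text
time_s: 4.0
position: [0.4496, 0.0983, 0.0312]
tool_rot: [[-0.0, 1.0, 0.0], [-0.0, 0.0, -1.0], [-1.0, -0.0, 0.0]]
ft_force: [0.6, -0.0, -0.6]
grip_width: 0.0851
```

{"op": "arm_command", "data": {
  "plan": [
    [[0.3, 0, 0, 0, 0, 0], [0.6, 0, 0, 0, 0, 0], [0.9, 0, 0, 0, 0, 0], [0.9, 0, 0, 0, 0, 0]]
  ]
}}

```text
time_s: 4.4
position: [0.449, 0.0984, 0.0075]
tool_rot: [[-0.002, 1.0, 0.0], [0.0, 0.0, -1.0], [-1.0, -0.002, -0.0]]
ft_force: [-0.3, -0.1, -0.0]
grip_width: 0.0854
```

```bash
python3 -c "
from h import *
go(.450,.0985,.002)
d=get_image('side');cv2.imwrite('pics/s4.png',cv2.resize(d['img'][165:245,160:265,::-1],None,fx=6,fy=6,interpolation=cv2.INTER_CUBIC))
print([(b,np.round(ray(d,*b[0],H['yellow']-.010),4)[:2].tolist()) for b in blobs(d,mask(d,'yellow'))])"
```

```text
t 4.4 pos [0.449  0.0984 0.0075] F [-0.3 -0.1 -0. ] w 0.0854 cmd [0.22, 0.04, -0.01, 0.0, -0.0, 0.02]
[(([146.1, 103.1], [138, 90, 24, 24, 192]), [0.4038, 0.7054]), (([212.1, 211.0], [205, 205, 15, 10, 69]), [0.4498, 0.0925])]
```

View pics/s4.png

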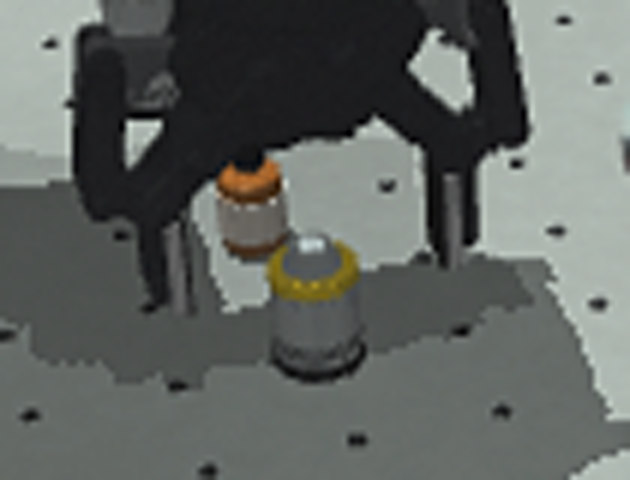

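The jaws straddle yellow correctly, at rows 209–217 either side of the barrel. The tips are still about z = 0.035, so open they sit roughly 27 mm above the TCP. I'll go another 13 mm down and close.

{"op": "arm_command", "data": {
  "plan": [
    [[0.3, 0.04, 0, 0, 0, 0], [0.54, 0.04, 0, 0, 0, 0], [0.54, 0.04, 0, 0, 0, 0]]
  ]
}}

```text
time_s: 4.75
position: [0.4502, 0.0983, -0.0056]
tool_rot: [[-0.001, 1.0, 0.0], [0.0, 0.0, -1.0], [-1.0, -0.001, -0.0]]
ft_force: [-0.6, -0.4, -0.6]
grip_width: 0.0853
```

{"op": "arm_command", "data": {
  "plan": [
    [[0, 0, 0, 0, 0, 0], [0, 0, 0, 0, 0, 0], [0, 0, 0, 0, 0, 0], [0, 0, 0, 0, 0, 0], [0, 0, 0, 0, 0, 0], [0, 0, 0, 0, 0, 0], [0, 0, 0, 0, 0, 0]]
  ],
  "jaw": 1
}}

```text
time_s: 5.45
position: [0.4507, 0.0984, -0.0045]
tool_rot: [[0.0, 1.0, 0.0], [-0.0, 0.0, -1.0], [-1.0, 0.0, 0.0]]
ft_force: [-1.8, -1.5, 7.3]
grip_width: 0.0289
```

{"op": "arm_command", "data": {
  "plan": [
    [[-0.5, 0, 0, 0, 0, 0], [-1.5, 0, 0, 0, 0, 0], [-3, 0, 0, 0, 0, 0], [-5, 0, 0, 0, 0, 0], [-5, 0, 0, 0, 0, 0], [-5, 0, 0, 0, 0, 0]]
  ]
}}

```text
time_s: 6.05
position: [0.4506, 0.0984, 0.1205]
tool_rot: [[0.002, 1.0, 0.0], [-0.0, 0.0, -1.0], [-1.0, 0.002, 0.0]]
ft_force: [-0.8, 0.3, -1.8]
grip_width: 0.0289
```

```bash
python3 -c "
from h import *
go(.613,.0325,.115)
s=sensors.observe()['position']
d=get_image('side');cv2.imwrite('pics/s5.png',cv2.resize(d['img'][120:240,150:270,::-1],None,fx=5,fy=5,interpolation=cv2.INTER_CUBIC))
print([b for b in blobs(d,mask(d,'yellow'))])
for z in(-.02,-.01,0,.01,.02,.03,.04): print(z,np.round(proj(d,s+[0,0,z]),1))"
```

```text
t 6.05 pos [0.4506 0.0984 0.1205] F [-0.8  0.3 -1.8] w 0.0289 cmd [0.23, 6.49, 2.64, 0.0, 0.0, -0.01]
[([149.2, 99.4], [138, 88, 25, 26, 340]), ([208.8, 156.2], [201, 151, 15, 9, 68])]
-0.02 [209.7 181.9]
-0.01 [209.3 177.5]
0 [209. 173.]
0.01 [208.6 168.4]
0.02 [208.3 163.9]
0.03 [207.9 159.2]
0.04 [207.6 154.5]
```

View pics/s5.png

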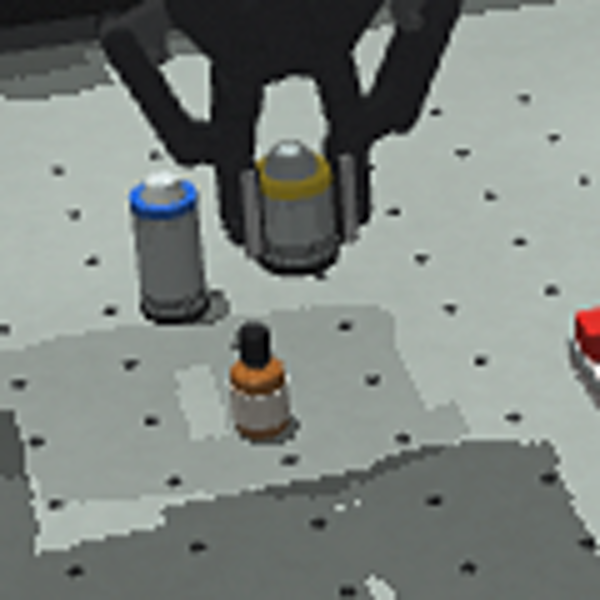

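Yellow is gripped properly (28.9 mm) and lifted, with its base about 4.5 mm above the TCP height and the vial undisturbed. Moving to pad b.

{"op": "arm_command", "data": {
  "plan": [
    [[0.2, 6.49, 2.65, 0, 0, 0], [0.2, 6.49, 2.65, 0, 0, 0], [0.2, 6.49, 2.65, 0, 0, 0], [0.2, 6.49, 2.65, 0, 0, 0], [0.2, 6.49, 2.65, 0, 0, 0], [0.2, 6.49, 2.65, 0, 0, 0], [0.2, 6.49, 2.65, 0, 0, 0]]
  ]
}}

```text
time_s: 6.8
position: [0.6117, 0.0327, 0.1141]
tool_rot: [[-0.003, 1.0, 0.001], [0.0, 0.001, -1.0], [-1.0, -0.003, -0.0]]
ft_force: [0.1, 0.1, -1.2]
grip_width: 0.0289
```

```bash
python3 -c "
from h import *
go(.613,.032,.0125)"
```

```text
t 6.8 pos [0.6117 0.0327 0.1141] F [ 0.1  0.1 -1.2] w 0.0289 cmd [4.06, 0.07, 0.03, 0.01, -0.0, 0.03]
```

{"op": "arm_command", "data": {
  "plan": [
    [[1.5, 0.05, 0.03, 0, 0, 0], [3, 0.05, 0.03, 0, 0, 0], [3.7, 0.05, 0.03, 0, 0, 0], [3.9, 0.05, 0.03, 0, 0, 0], [4.06, 0.05, 0.03, 0, 0, 0], [4.06, 0.05, 0.03, 0, 0, 0], [4.06, 0.05, 0.03, 0, 0, 0]]
  ]
}}

```text
time_s: 7.5
position: [0.6146, 0.0314, 0.0149]
tool_rot: [[0.002, 1.0, 0.0], [-0.0, 0.0, -1.0], [-1.0, 0.002, 0.0]]
ft_force: [0.5, 0.0, -0.9]
grip_width: 0.0288
```

```bash
python3 -c "
from h import *
go(.613,.032,.0125)
d=get_image('side');cv2.imwrite('pics/s6.png',cv2.resize(d['img'][170:290,240:360,::-1],None,fx=5,fy=5,interpolation=cv2.INTER_CUBIC))"
```

```text
t 7.5 pos [0.6146 0.0314 0.0149] F [ 0.5  0.  -0.9] w 0.0288 cmd [0.1, -0.07, -0.02, 0.0, 0.0, -0.02]
```

View pics/s6.png

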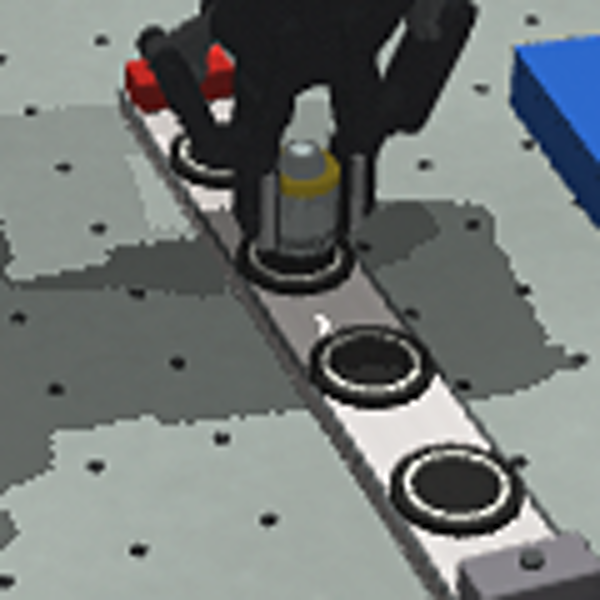

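Yellow is just above pad b with no contact yet. Its axis is at about column 306 against the pad's 297, so roughly 3 mm too far in +x. I'll shift back, lower to the pad and release.

{"op": "arm_command", "data": {
  "plan": [
    [[0, -0.1, 0, 0, 0, 0], [0.08, -0.1, 0, 0, 0, 0], [0.14, -0.1, 0, 0, 0, 0], [0.14, -0.1, 0, 0, 0, 0], [0.14, -0.1, 0, 0, 0, 0]]
  ]
}}

```text
time_s: 8.05
position: [0.6117, 0.0314, 0.0115]
tool_rot: [[0.001, 1.0, 0.0], [-0.0, 0.0, -1.0], [-1.0, 0.001, 0.0]]
ft_force: [-5.2, 0.2, 9.7]
grip_width: 0.029
```

{"op": "arm_command", "data": {
  "plan": [
    [[0, 0, 0, 0, 0, 0], [0, 0, 0, 0, 0, 0], [0, 0, 0, 0, 0, 0], [0, 0, 0, 0, 0, 0], [0, 0, 0, 0, 0, 0], [0, 0, 0, 0, 0, 0]]
  ],
  "jaw": 0
}}

```text
time_s: 8.65
position: [0.6117, 0.0314, 0.0101]
tool_rot: [[-0.0, 1.0, 0.0], [0.0, 0.0, -1.0], [-1.0, -0.0, -0.0]]
ft_force: [-0.8, 0.6, 0.5]
grip_width: 0.0859
```

{"op": "arm_command", "data": {
  "plan": [
    [[-1, 0, 0, 0, 0, 0], [-3, 0, 0, 0, 0, 0], [-5, 0, 0, 0, 0, 0], [-5, 0, 0, 0, 0, 0], [-5, 0, 0, 0, 0, 0], [-5, 0, 0, 0, 0, 0]]
  ]
}}

```text
time_s: 9.25
position: [0.6109, 0.0314, 0.1338]
tool_rot: [[-0.003, 1.0, 0.0], [0.0, 0.0, -1.0], [-1.0, -0.003, -0.0]]
ft_force: [-0.1, -0.2, -0.5]
grip_width: 0.0856
```

```bash
python3 -c "
from h import *
go(.4420,-.0655,.14)
d=get_image('side')
for c in RNG: print(c,[(b,np.round(ray(d,*b[0],H[c]+(.006 if c=='yellow' else -.010)),4)[:2].tolist()) for b in blobs(d,mask(d,c))])"
```

```text
t 9.25 pos [0.6109 0.0314 0.1338] F [-0.1 -0.2 -0.5] w 0.0856 cmd [-0.23, -6.76, 3.88, 0.0, -0.0, 0.02]
red [(([348.7, 153.3], [332, 146, 34, 16, 338]), [0.8293, 0.2455]), (([275.5, 185.4], [265, 179, 22, 13, 203]), [0.6091, 0.1605]), (([264.7, 343.6], [255, 334, 21, 18, 173]), [0.4419, -0.2648])]
yellow [(([148.9, 99.3], [138, 88, 25, 26, 333]), [0.4118, 0.691]), (([298.4, 206.8], [291, 201, 16, 10, 76]), [0.61, 0.027])]
green [(([228.7, 256.5], [221, 250, 17, 12, 95]), [0.4398, -0.0732])]
blue [(([182.1, 160.4], [176, 156, 13, 8, 53]), [0.4285, 0.2833])]
```

Yellow stands on pad b within about 3 mm of centre. Next is green.

{"op": "arm_command", "data": {
  "plan": [
    [[0, -6.8, 3.94, 0, 0, 0], [0, -6.8, 3.94, 0, 0, 0], [0, -6.8, 3.94, 0, 0, 0], [0, -6.8, 3.94, 0, 0, 0], [0, -6.8, 3.94, 0, 0, 0], [0, -6.8, 3.94, 0, 0, 0], [1.5, -6.8, 3.94, 0, 0, 0], [3, -6.8, 3.94, 0, 0, 0], [3, -6.8, 3.94, 0, 0, 0], [3, -6.8, 3.94, 0, 0, 0]]
  ]
}}

```text
time_s: 10.3
position: [0.4424, -0.0668, 0.0603]
tool_rot: [[-0.001, 1.0, 0.001], [0.001, 0.001, -1.0], [-1.0, -0.001, -0.001]]
ft_force: [0.4, -0.2, 0.9]
grip_width: 0.0853
```

```bash
python3 -c "
from h import *
go(.441,-.067,.005)"
```

```text
t 10.3 pos [ 0.4424 -0.0668  0.0603] F [ 0.4 -0.2  0.9] w 0.0853 cmd [2.21, -0.05, 0.01, 0.01, -0.01, 0.01]
```

{"op": "arm_command", "data": {
  "plan": [
    [[1, 0, 0, 0, 0, 0], [1.8, 0, 0, 0, 0, 0], [2.2, 0, 0, 0, 0, 0], [2.2, 0, 0, 0, 0, 0], [2.2, 0, 0, 0, 0, 0]]
  ]
}}

```text
time_s: 10.8
position: [0.4425, -0.0674, 0.0063]
tool_rot: [[0.002, 1.0, 0.0], [-0.001, 0.0, -1.0], [-1.0, 0.002, 0.001]]
ft_force: [0.1, -0.2, -0.1]
grip_width: 0.0856
```

{"op": "arm_command", "data": {
  "plan": [
    [[0, 0, 0, 0, 0, 0], [0, 0, 0, 0, 0, 0], [0, 0, 0, 0, 0, 0], [0, 0, 0, 0, 0, 0], [0, 0, 0, 0, 0, 0], [0, 0, 0, 0, 0, 0], [0, 0, 0, 0, 0, 0]]
  ],
  "jaw": 1
}}

```text
time_s: 11.5
position: [0.4417, -0.0672, 0.0056]
tool_rot: [[0.0, 1.0, 0.0], [-0.0, 0.0, -1.0], [-1.0, 0.0, 0.0]]
ft_force: [-1.9, -0.3, 6.3]
grip_width: 0.0289
```

{"op": "arm_command", "data": {
  "plan": [
    [[-0.5, 0, 0, 0, 0, 0], [-1.5, 0, 0, 0, 0, 0], [-3, 0, 0, 0, 0, 0], [-5, 0, 0, 0, 0, 0], [-5, 0, 0, 0, 0, 0], [-5, 0, 0, 0, 0, 0]]
  ]
}}

```text
time_s: 12.1
position: [0.4416, -0.0671, 0.1305]
tool_rot: [[0.001, 1.0, 0.0], [-0.001, 0.0, -1.0], [-1.0, 0.001, 0.001]]
ft_force: [-0.2, -0.2, -2.5]
grip_width: 0.0288
```

```bash
python3 -c "
from h import *
go(.613,-.045,.125)"
```

```text
t 12.1 pos [ 0.4416 -0.0671  0.1305] F [-0.2 -0.2 -2.5] w 0.0288 cmd [0.23, 6.85, -0.88, 0.0, 0.01, -0.01]
```

{"op": "arm_command", "data": {
  "plan": [
    [[0, 6.85, -0.87, 0, 0, 0], [0, 6.85, -0.87, 0, 0, 0], [0, 6.85, -0.87, 0, 0, 0], [0, 6.85, -0.87, 0, 0, 0], [0, 6.85, -0.87, 0, 0, 0], [0, 6.85, -0.87, 0, 0, 0], [1.5, 6.85, -0.87, 0, 0, 0], [3, 6.85, -0.87, 0, 0, 0], [3, 6.85, -0.87, 0, 0, 0], [3, 6.85, -0.87, 0, 0, 0]]
  ]
}}

```text
time_s: 13.1
position: [0.6123, -0.0456, 0.0556]
tool_rot: [[-0.001, 1.0, -0.0], [0.0, -0.0, -1.0], [-1.0, -0.001, -0.0]]
ft_force: [0.8, -0.7, -0.9]
grip_width: 0.0287
```

```bash
python3 -c "
from h import *
go(.613,-.0455,.0218)
d=get_image('side');cv2.imwrite('pics/s7.png',cv2.resize(d['img'][170:290,240:360,::-1],None,fx=5,fy=5,interpolation=cv2.INTER_CUBIC))"
```

```text
t 13.1 pos [ 0.6123 -0.0456  0.0556] F [ 0.8 -0.7 -0.9] w 0.0287 cmd [1.35, 0.03, -0.0, -0.0, -0.0, 0.01]
```

View pics/s7.png

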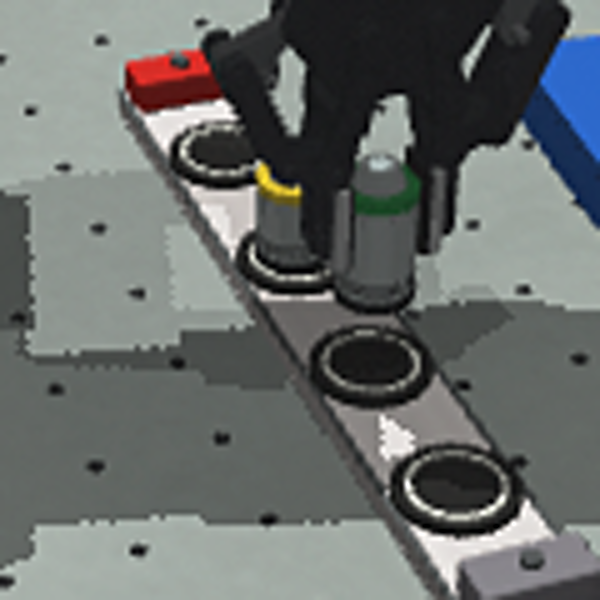

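Yellow stands on its pad, and green hangs about over pad c. I'll lower and release it, using a 1 mm x correction.

{"op": "arm_command", "data": {
  "plan": [
    [[0.6, -0.03, 0, 0, 0, 0], [1.1, -0.03, 0, 0, 0, 0], [1.25, -0.03, 0, 0, 0, 0], [1.34, -0.03, 0, 0, 0, 0], [1.34, -0.03, 0, 0, 0, 0]]
  ]
}}

```text
time_s: 13.65
position: [0.6124, -0.0455, 0.0221]
tool_rot: [[0.0, 1.0, 0.0], [-0.0, 0.0, -1.0], [-1.0, 0.0, 0.0]]
ft_force: [1.2, -1.0, -2.3]
grip_width: 0.029
```

{"op": "arm_command", "data": {
  "plan": [
    [[0, 0, 0, 0, 0, 0], [0, 0, 0, 0, 0, 0], [0, 0, 0, 0, 0, 0], [0, 0, 0, 0, 0, 0], [0, 0, 0, 0, 0, 0], [0, 0, 0, 0, 0, 0]]
  ],
  "jaw": 0
}}

```text
time_s: 14.25
position: [0.6122, -0.0454, 0.0217]
tool_rot: [[0.0, 1.0, 0.0], [-0.0, 0.0, -1.0], [-1.0, 0.0, 0.0]]
ft_force: [-0.5, -0.3, -0.1]
grip_width: 0.0856
```

{"op": "arm_command", "data": {
  "plan": [
    [[-1, 0, 0, 0, 0, 0], [-3, 0, 0, 0, 0, 0], [-5, 0, 0, 0, 0, 0], [-5, 0, 0, 0, 0, 0], [-5, 0, 0, 0, 0, 0], [-5, 0, 0, 0, 0, 0]]
  ]
}}

```text
time_s: 14.85
position: [0.6115, -0.0452, 0.1453]
tool_rot: [[-0.002, 1.0, 0.0], [0.001, 0.0, -1.0], [-1.0, -0.002, -0.001]]
ft_force: [-0.1, -0.8, -0.1]
grip_width: 0.0856
```

```bash
python3 -c "
from h import *
go(.4425,-.260,.14)
d=get_image('side')
for c in ('yellow','green'): print(c,[(b,np.round(ray(d,*b[0],H[c]+.006),4)[:2].tolist()) for b in blobs(d,mask(d,c))])"
```

```text
t 14.85 pos [ 0.6115 -0.0452  0.1453] F [-0.1 -0.8 -0.1] w 0.0856 cmd [0.22, -6.76, 8.59, 0.0, -0.01, 0.02]
yellow [(([149.1, 99.1], [138, 88, 25, 26, 326]), [0.4126, 0.6923]), (([298.5, 206.8], [291, 201, 16, 10, 75]), [0.6102, 0.027])]
green [(([314.3, 223.8], [307, 218, 16, 10, 74]), [0.6103, -0.0517])]
```

Green is within about 2 mm of pad c. Next is red.

{"op": "arm_command", "data": {
  "plan": [
    [[0, -6.74, 8.57, 0, 0, 0], [0, -6.74, 8.57, 0, 0, 0], [0, -6.74, 8.57, 0, 0, 0], [0, -6.74, 8.57, 0, 0, 0], [0, -6.74, 8.57, 0, 0, 0], [0, -6.74, 8.57, 0, 0, 0], [0, -6.74, 8.57, 0, 0, 0], [1.5, -6.74, 8.57, 0, 0, 0], [3, -6.74, 8.57, 0, 0, 0], [3, -6.74, 8.57, 0, 0, 0]]
  ]
}}

```text
time_s: 15.9
position: [0.4421, -0.257, 0.0675]
tool_rot: [[-0.007, 1.0, 0.001], [0.007, 0.001, -1.0], [-1.0, -0.007, -0.007]]
ft_force: [-0.4, -0.3, 0.1]
grip_width: 0.0853
```

```bash
python3 -c "
from h import *
go(.4435,-.2595,-.009)"
```

```text
t 15.9 pos [ 0.4421 -0.257   0.0675] F [-0.4 -0.3  0.1] w 0.0853 cmd [3.06, 0.08, 0.12, 0.01, -0.07, 0.07]
```

{"op": "arm_command", "data": {
  "plan": [
    [[0, 0, 0.04, 0, 0, 0], [0, 0, 0.04, 0, 0, 0], [1.2, 0, 0.04, 0, 0, 0], [2.2, 0, 0.04, 0, 0, 0], [2.8, 0, 0.04, 0, 0, 0], [3.05, 0, 0.04, 0, 0, 0], [3.05, 0, 0.04, 0, 0, 0], [3.05, 0, 0.04, 0, 0, 0]]
  ]
}}

```text
time_s: 16.7
position: [0.4443, -0.2611, -0.0033]
tool_rot: [[0.002, 1.0, 0.0], [-0.002, 0.0, -1.0], [-1.0, 0.002, 0.002]]
ft_force: [-0.1, 0.4, 0.2]
grip_width: 0.0853
```

{"op": "arm_command", "data": {
  "plan": [
    [[0, 0, 0, 0, 0, 0], [0, 0, 0, 0, 0, 0], [0, 0, 0, 0, 0, 0], [0, 0, 0, 0, 0, 0], [0, 0, 0, 0, 0, 0], [0, 0, 0, 0, 0, 0], [0, 0, 0, 0, 0, 0]]
  ],
  "jaw": 1
}}

```text
time_s: 17.4
position: [0.4437, -0.2607, -0.0041]
tool_rot: [[0.0, 1.0, 0.0], [-0.0, 0.0, -1.0], [-1.0, 0.0, 0.0]]
ft_force: [-1.4, 0.5, 5.7]
grip_width: 0.0285
```

```bash
python3 -c "
from h import *
go(.4435,-.2595,-.010)
d=get_image('side');cv2.imwrite('pics/s8.png',cv2.resize(d['img'][260:390,200:330,::-1],None,fx=4,fy=4,interpolation=cv2.INTER_CUBIC))"
```

```text
t 17.4 pos [ 0.4437 -0.2607 -0.0041] F [-1.4  0.5  5.7] w 0.0285 cmd [0.24, -0.01, -0.05, 0.0, 0.0, -0.0]
```

View pics/s8.png

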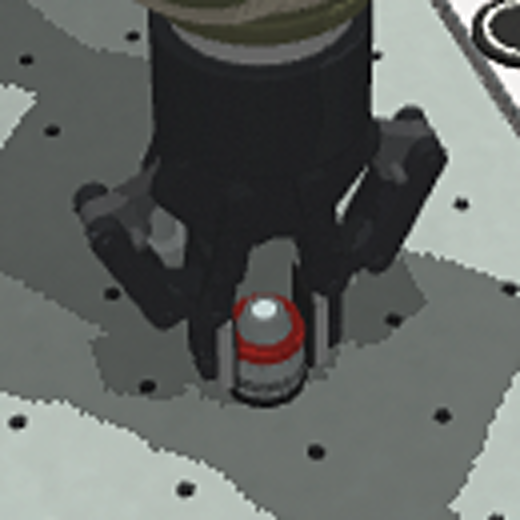

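Red is held on its barrel with the pad tips near its base. Lifting and carrying it to pad a.

{"op": "arm_command", "data": {
  "plan": [
    [[-0.5, 0, 0, 0, 0, 0], [-1.5, 0, 0, 0, 0, 0], [-3, 0, 0, 0, 0, 0], [-5, 0, 0, 0, 0, 0], [-5, 0, 0, 0, 0, 0], [-5, 0, 0, 0, 0, 0]]
  ]
}}

```text
time_s: 18.05
position: [0.4438, -0.2607, 0.1209]
tool_rot: [[0.001, 1.0, 0.0], [-0.001, 0.0, -1.0], [-1.0, 0.001, 0.001]]
ft_force: [-0.2, -0.0, -1.8]
grip_width: 0.0287
```

{"op": "arm_command", "data": {
  "plan": [
    [[0, 6.74, -15, 0, 0, 0], [0, 6.74, -15, 0, 0, 0], [0, 6.74, -15, 0, 0, 0], [0, 6.74, -15, 0, 0, 0], [0, 6.74, -15, 0, 0, 0], [0, 6.74, -15, 0, 0, 0], [0, 6.74, -15, 0, 0, 0], [0, 6.74, -15, 0, 0, 0], [0, 6.74, -15, 0, 0, 0], [0, 6.74, -15, 0, 0, 0]]
  ]
}}

```text
time_s: 19.05
position: [0.6115, 0.1159, 0.1181]
tool_rot: [[-0.004, 1.0, 0.003], [-0.0, 0.003, -1.0], [-1.0, -0.004, 0.0]]
ft_force: [0.6, 0.3, -1.0]
grip_width: 0.0283
```

{"op": "arm_command", "data": {
  "plan": [
    [[0, 0, 0, 0, 0, 0], [0, 0, 0, 0, 0, 0]]
  ]
}}

```text
time_s: 19.25
position: [0.6116, 0.1128, 0.1199]
tool_rot: [[-0.001, 1.0, -0.002], [-0.0, -0.002, -1.0], [-1.0, -0.001, 0.0]]
ft_force: [-0.2, 0.2, -1.9]
grip_width: 0.0285
```

```bash
python3 -c "
from h import *
go(.6125,.1145,.0122)"
```

```text
t 19.25 pos [0.6116 0.1128 0.1199] F [-0.2  0.2 -1.9] w 0.0285 cmd [4.31, 0.04, -0.07, -0.02, 0.0, 0.01]
```

{"op": "arm_command", "data": {
  "plan": [
    [[1.5, 0.03, -0.02, 0, 0, 0], [3, 0.03, -0.02, 0, 0, 0], [3.9, 0.03, -0.02, 0, 0, 0], [4.1, 0.03, -0.02, 0, 0, 0], [4.25, 0.03, -0.02, 0, 0, 0], [4.33, 0.03, -0.02, 0, 0, 0], [4.33, 0.03, -0.02, 0, 0, 0], [4.33, 0.03, -0.02, 0, 0, 0]]
  ]
}}

```text
time_s: 20.05
position: [0.6133, 0.1148, 0.0132]
tool_rot: [[0.002, 1.0, 0.0], [-0.0, 0.0, -1.0], [-1.0, 0.002, 0.0]]
ft_force: [0.4, -1.4, -1.0]
grip_width: 0.0288
```

```bash
python3 -c "
from h import *
go(.6125,.1140,.0120)"
```

```text
t 20.05 pos [0.6133 0.1148 0.0132] F [ 0.4 -1.4 -1. ] w 0.0288 cmd [0.05, -0.03, 0.03, 0.0, 0.0, -0.02]
```

{"op": "arm_command", "data": {
  "plan": [
    [[0.05, -0.03, 0.03, 0, 0, 0], [0.05, -0.03, 0.03, 0, 0, 0], [0.05, -0.03, 0.03, 0, 0, 0]]
  ]
}}

```text
time_s: 20.35
position: [0.6127, 0.1143, 0.0119]
tool_rot: [[0.002, 1.0, 0.0], [0.0, 0.0, -1.0], [-1.0, 0.002, -0.0]]
ft_force: [-0.6, 1.3, 5.3]
grip_width: 0.0283
```

{"op": "arm_command", "data": {
  "plan": [
    [[0, 0, 0, 0, 0, 0], [0, 0, 0, 0, 0, 0], [0, 0, 0, 0, 0, 0], [0, 0, 0, 0, 0, 0], [0, 0, 0, 0, 0, 0], [0, 0, 0, 0, 0, 0]]
  ],
  "jaw": 0
}}

```text
time_s: 20.95
position: [0.6121, 0.1141, 0.0109]
tool_rot: [[-0.0, 1.0, 0.0], [0.0, 0.0, -1.0], [-1.0, -0.0, -0.0]]
ft_force: [1.2, -0.3, 1.2]
grip_width: 0.0854
```

{"op": "arm_command", "data": {
  "plan": [
    [[-1, 0, 0, 0, 0, 0], [-3, 0, 0, 0, 0, 0], [-5, 0, 0, 0, 0, 0], [-5, 0, 0, 0, 0, 0], [-5, 0, 0, 0, 0, 0], [-5, 0, 0, 0, 0, 0]]
  ]
}}

```text
time_s: 21.55
position: [0.6114, 0.1141, 0.1346]
tool_rot: [[-0.003, 1.0, 0.0], [0.0, 0.0, -1.0], [-1.0, -0.003, -0.0]]
ft_force: [-0.0, -0.3, -0.9]
grip_width: 0.0855
```

```bash
python3 -c "
from h import *
go(.4295,.288,.138)
d=get_image('side')
for c in ('red','blue'): print(c,[(b,np.round(ray(d,*b[0],H[c]+.006-.016*(c=='blue')),4)[:2].tolist()) for b in blobs(d,mask(d,c))])"
```

```text
t 21.55 pos [0.6114 0.1141 0.1346] F [-0.  -0.3 -0.9] w 0.0855 cmd [-0.12, -7.28, -6.96, 0.0, -0.0, 0.02]
red [(([348.7, 153.3], [332, 146, 34, 16, 339]), [0.8145, 0.2181]), (([276.7, 186.6], [265, 179, 27, 16, 228]), [0.601, 0.1298])]
blue [(([182.1, 160.4], [176, 156, 13, 8, 53]), [0.4285, 0.2833])]
```

Red's blob merges with the stop in this view, so I'll verify it from above later. Next is blue.

{"op": "arm_command", "data": {
  "plan": [
    [[0, -7.3, -6.96, 0, 0, 0], [0, -7.3, -6.96, 0, 0, 0], [0, -7.3, -6.96, 0, 0, 0], [0, -7.3, -6.96, 0, 0, 0], [0, -7.3, -6.96, 0, 0, 0], [0, -7.3, -6.96, 0, 0, 0], [0, -7.3, -6.96, 0, 0, 0], [1, -7.3, -6.96, 0, 0, 0], [2, -7.3, -6.96, 0, 0, 0], [2, -7.3, -6.96, 0, 0, 0]]
  ]
}}

```text
time_s: 22.6
position: [0.4291, 0.2864, 0.0829]
tool_rot: [[-0.006, 1.0, -0.002], [-0.003, -0.002, -1.0], [-1.0, -0.006, 0.003]]
ft_force: [-0.4, -1.0, 0.6]
grip_width: 0.0854
```

{"op": "arm_command", "data": {
  "plan": [
    [[0, 0, 0, 0, 0, 0], [0, 0, 0, 0, 0, 0]]
  ]
}}

```text
time_s: 22.8
position: [0.4307, 0.2879, 0.0869]
tool_rot: [[0.002, 1.0, -0.001], [0.0, -0.001, -1.0], [-1.0, 0.002, -0.0]]
ft_force: [0.4, -1.4, 0.2]
grip_width: 0.0854
```

```bash
python3 -c "
from h import *
go(.4295,.288,.015)"
```

```text
t 22.8 pos [0.4307 0.2879 0.0869] F [ 0.4 -1.4  0.2] w 0.0854 cmd [2.88, -0.05, -0.0, -0.01, -0.0, -0.01]
```

{"op": "arm_command", "data": {
  "plan": [
    [[1, 0, 0, 0, 0, 0], [2, 0, 0, 0, 0, 0], [2.6, 0, 0, 0, 0, 0], [2.85, 0, 0, 0, 0, 0], [2.85, 0, 0, 0, 0, 0], [2.85, 0, 0, 0, 0, 0]]
  ]
}}

```text
time_s: 23.4
position: [0.4303, 0.2883, 0.0157]
tool_rot: [[0.002, 1.0, 0.0], [0.001, 0.0, -1.0], [-1.0, 0.002, -0.001]]
ft_force: [0.5, 0.5, 0.1]
grip_width: 0.0857
```

{"op": "arm_command", "data": {
  "plan": [
    [[0, 0, 0, 0, 0, 0], [0, 0, 0, 0, 0, 0], [0, 0, 0, 0, 0, 0], [0, 0, 0, 0, 0, 0], [0, 0, 0, 0, 0, 0], [0, 0, 0, 0, 0, 0], [0, 0, 0, 0, 0, 0]]
  ],
  "jaw": 1
}}

```text
time_s: 24.1
position: [0.4298, 0.2881, 0.015]
tool_rot: [[0.0, 1.0, 0.0], [0.0, 0.0, -1.0], [-1.0, 0.0, -0.0]]
ft_force: [-0.9, -0.4, 5.1]
grip_width: 0.0288
```

{"op": "arm_command", "data": {
  "plan": [
    [[-0.5, 0, 0, 0, 0, 0], [-1.5, 0, 0, 0, 0, 0], [-3, 0, 0, 0, 0, 0], [-5, 0, 0, 0, 0, 0], [-5, 0, 0, 0, 0, 0], [-5, 0, 0, 0, 0, 0]]
  ]
}}

```text
time_s: 24.7
position: [0.4295, 0.2881, 0.1399]
tool_rot: [[0.001, 1.0, 0.0], [0.0, 0.0, -1.0], [-1.0, 0.001, -0.0]]
ft_force: [0.4, -1.4, -3.0]
grip_width: 0.029
```

```bash
python3 -c "
from h import *
go(.613,-.123,.14)"
```

```text
t 24.7 pos [0.4295 0.2881 0.1399] F [ 0.4 -1.4 -3. ] w 0.029 cmd [-0.0, 7.33, 16.45, 0.0, -0.0, -0.01]
```

{"op": "arm_command", "data": {
  "plan": [
    [[0, 7.33, 16.45, 0, 0, 0], [0, 7.33, 16.45, 0, 0, 0], [0, 7.33, 16.45, 0, 0, 0], [0, 7.33, 16.45, 0, 0, 0], [0, 7.33, 16.45, 0, 0, 0], [0, 7.33, 16.45, 0, 0, 0], [0, 7.33, 16.45, 0, 0, 0], [0, 7.33, 16.45, 0, 0, 0], [0, 7.33, 16.45, 0, 0, 0], [0, 7.33, 16.45, 0, 0, 0]]
  ]
}}

```text
time_s: 25.7
position: [0.6136, -0.1287, 0.1364]
tool_rot: [[-0.003, 1.0, -0.005], [-0.0, -0.005, -1.0], [-1.0, -0.003, 0.0]]
ft_force: [-0.5, 1.0, -2.2]
grip_width: 0.029
```

{"op": "arm_command", "data": {
  "plan": [
    [[0, 0, 0, 0, 0, 0], [0, 0, 0, 0, 0, 0], [0, 0, 0, 0, 0, 0]]
  ]
}}

```text
time_s: 26.0
position: [0.6125, -0.1217, 0.1392]
tool_rot: [[-0.001, 1.0, 0.002], [0.001, 0.002, -1.0], [-1.0, -0.001, -0.001]]
ft_force: [0.3, -0.1, -1.6]
grip_width: 0.0288
```

```bash
python3 -c "
from h import *
go(.613,-.123,.031)"
```

```text
t 26.0 pos [ 0.6125 -0.1217  0.1392] F [ 0.3 -0.1 -1.6] w 0.0288 cmd [4.33, 0.03, 0.05, 0.02, -0.01, 0.01]
```

{"op": "arm_command", "data": {
  "plan": [
    [[1.5, 0, 0, 0, 0, 0], [3, 0, 0, 0, 0, 0], [3.9, 0, 0, 0, 0, 0], [4.1, 0, 0, 0, 0, 0], [4.25, 0, 0, 0, 0, 0], [4.33, 0, 0, 0, 0, 0], [4.33, 0, 0, 0, 0, 0], [4.33, 0, 0, 0, 0, 0]]
  ]
}}

```text
time_s: 26.8
position: [0.6133, -0.1232, 0.0325]
tool_rot: [[0.002, 1.0, 0.0], [-0.001, 0.0, -1.0], [-1.0, 0.002, 0.001]]
ft_force: [-0.9, 0.5, -0.9]
grip_width: 0.0293
```

```bash
python3 -c "
from h import *
go(.613,-.123,.031)"
```

```text
t 26.8 pos [ 0.6133 -0.1232  0.0325] F [-0.9  0.5 -0.9] w 0.0293 cmd [0.06, -0.01, -0.01, 0.0, 0.01, -0.02]
```

Lower 1.5 mm, release and rise, then pull the arm back so the top camera can see the rail.

{"op": "arm_command", "data": {
  "plan": [
    [[0.06, 0, 0, 0, 0, 0], [0.06, 0, 0, 0, 0, 0], [0.06, 0, 0, 0, 0, 0]]
  ]
}}

```text
time_s: 27.1
position: [0.6134, -0.1233, 0.031]
tool_rot: [[0.002, 1.0, 0.0], [-0.001, 0.0, -1.0], [-1.0, 0.002, 0.001]]
ft_force: [-2.1, 1.1, 5.5]
grip_width: 0.0292
```

{"op": "arm_command", "data": {
  "plan": [
    [[0, 0, 0, 0, 0, 0], [0, 0, 0, 0, 0, 0], [0, 0, 0, 0, 0, 0], [0, 0, 0, 0, 0, 0], [0, 0, 0, 0, 0, 0], [0, 0, 0, 0, 0, 0]]
  ],
  "jaw": 0
}}

```text
time_s: 27.7
position: [0.6129, -0.1231, 0.0299]
tool_rot: [[-0.0, 1.0, 0.0], [-0.0, 0.0, -1.0], [-1.0, -0.0, 0.0]]
ft_force: [-0.1, -0.2, -0.4]
grip_width: 0.0853
```

{"op": "arm_command", "data": {
  "plan": [
    [[-1, 0, 0, 0, 0, 0], [-3, 0, 0, 0, 0, 0], [-5, 0, 0, 0, 0, 0], [-5, 0, 0, 0, 0, 0], [-5, 0, 0, 0, 0, 0]]
  ]
}}

```text
time_s: 28.2
position: [0.6131, -0.1232, 0.1559]
tool_rot: [[0.002, 1.0, 0.0], [-0.001, 0.0, -1.0], [-1.0, 0.002, 0.001]]
ft_force: [0.5, -0.3, 0.2]
grip_width: 0.0855
```

{"op": "arm_command", "data": {
  "plan": [
    [[0, -9, 4, 0, 0, 0], [0, -9, 4, 0, 0, 0], [0, -9, 4, 0, 0, 0], [0, -9, 4, 0, 0, 0], [0, -9, 4, 0, 0, 0], [0, -9, 4, 0, 0, 0], [0, -9, 4, 0, 0, 0], [0, -9, 4, 0, 0, 0]]
  ]
}}

```text
time_s: 29.0
position: [0.3884, -0.2228, 0.1543]
tool_rot: [[-0.001, 1.0, 0.001], [0.001, 0.001, -1.0], [-1.0, -0.001, -0.001]]
ft_force: [0.3, -0.1, 1.2]
grip_width: 0.0852
```

```bash
python3 -c "
from h import *
go(.4,-.2,.15)
for n in('top','side'):
  d=get_image(n)
  for c in RNG: print(n,c,[(b,np.round(ray(d,*b[0],H[c]+.006),4)[:2].tolist()) for b in blobs(d,mask(d,c))])
  if n=='top': 
    cv2.imwrite('pics/t9.png',cv2.resize(d['img'][155:285,110:390,::-1],None,fx=2.8,fy=2.8,interpolation=cv2.INTER_CUBIC))
    h=cv2.cvtColor(d['img'],cv2.COLOR_RGB2HSV);print('amber',blobs(d,((h[...,0]>=5)&(h[...,0]<22)&(h[...,1]>110)).astype(np.uint8)))
  else: cv2.imwrite('pics/s9.png',cv2.resize(d['img'][150:300,150:370,::-1],None,fx=3.6,fy=3.6,interpolation=cv2.INTER_CUBIC))"
```

```text
t 29.0 pos [ 0.3884 -0.2228  0.1543] F [ 0.3 -0.1  1.2] w 0.0852 cmd [0.17, 0.47, -0.91, 0.01, -0.01, 0.01]
top red [(([191.2, 181.5], [186, 170, 12, 24, 254]), [0.608, 0.1707]), (([220.7, 179.0], [212, 171, 17, 17, 149]), [0.6121, 0.1138])]
top yellow [(([261.9, 177.9], [253, 169, 18, 18, 156]), [0.6113, 0.0339])]
top green [(([302.4, 176.4], [295, 168, 17, 17, 123]), [0.611, -0.0431])]
top blue [(([341.9, 174.4], [335, 166, 16, 17, 137]), [0.6118, -0.1166])]
amber [([189.5, 266.7], [184, 262, 10, 11, 64]), ([278.8, 271.7], [276, 266, 9, 10, 18])]
side red [(([348.7, 153.3], [332, 146, 34, 16, 339]), [0.8145, 0.2181]), (([277.7, 186.6], [265, 179, 28, 16, 227]), [0.603, 0.1291])]
side yellow [(([298.6, 206.6], [291, 201, 16, 10, 76]), [0.6107, 0.0276])]
side green [(([314.4, 223.5], [307, 218, 16, 10, 81]), [0.6109, -0.0509])]
side blue [(([331.6, 241.7], [323, 235, 18, 12, 105]), [0.611, -0.1256])]
```

View pics/t9.png

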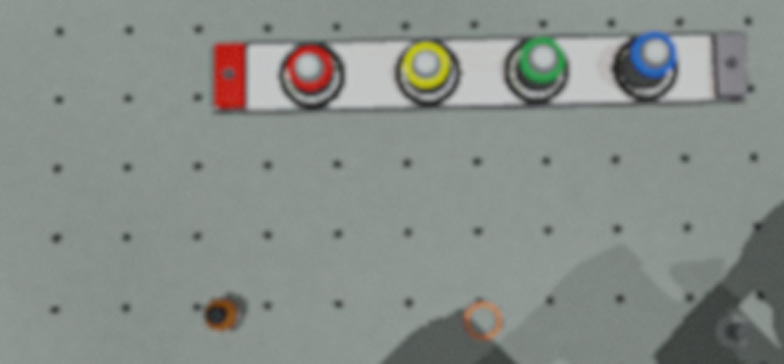

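View pics/s9.png

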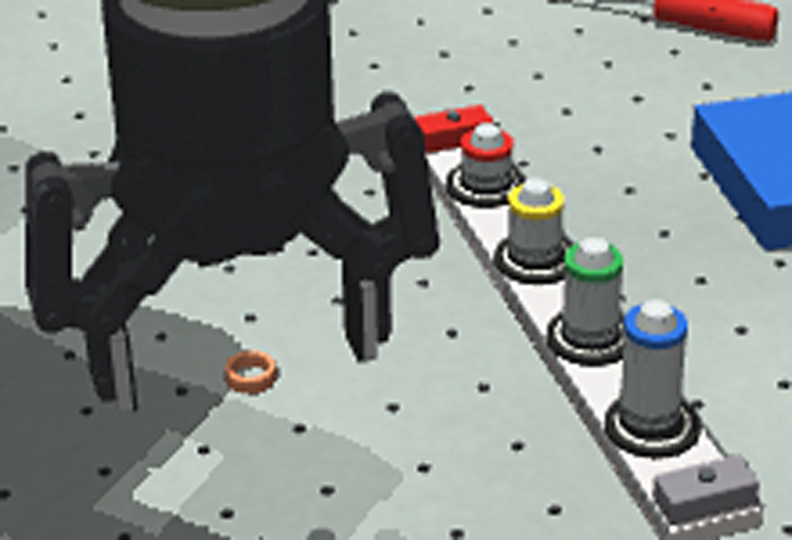

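Both views show all four objectives upright on their pads in the right order. Offsets are at most about 5 mm (blue is the largest), and the vial's blob has not moved (189,267). Handing in.

```bash
python3 -c "
from h import *
print(workorder.close_job(), sensors.observe()['time_s'])"
```

```text
the job is handed in; nothing more can be done
the job is handed in; nothing more can be done
```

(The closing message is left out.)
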